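# Let the thick dowels out of their feeder

## Task

Two dowel feeders stand on the bench, each with a gate on one end of a rocking lever. At the feeder that holds the thick dowels, press the lever's paddle down with the fingertips and keep it down until all three thick dowels have rolled under the gate into the catch tray, then let the lever come back up so that the gate is shut. Do not touch the dowels or the gate, do not pick anything up, and leave the thin-dowel feeder and everything else on the bench as it is.

Things in the scene. Friction and masses are not known exactly. Their poses are not given: they have to be found in the camera images.
- thick_feeder: Wooden feeder of the thick dowels, fixed; like the thin one, left or right. Origin on the bench under the gate, mid-chute; z up; +x up the chute (away from the robot), -x to the catch tray, +y along the lever to its paddle. Base x -135 to 145, 98 mm wide. Chute x 6 to 140, 66 mm wide inside, sides to z 78; floor slopes 12 degrees to a lip at z 45. Lever pivot y 95, z 100; post to z 112.
- thick_lever (a joint): Rocking lever, rad: 0 = rest, gate shut; grows as the paddle sinks and the gate lifts; stop at 0.5. Axis along feeder x, through the pivot, 110 mm from the paddle, which sinks about 53 mm to the stop and tilts with it. A spring returns it; pressing takes 3 N at first, 7 N at the stop. Thick dowels pass the gate from about 0.4 and take a second or two to roll out.
- thick_paddle (a point): Centre of the top face of the paddle, a flat dark wooden plate 42 x 42 x 10 mm at the end of the thick feeder's lever away from the gate; at rest 110 mm above the bench, at feeder x = 0, y = 205 mm. It moves with the lever. Nothing is under it.
- thick_gate (a point): Middle of the lower edge of the aluminium gate plate 72 mm wide, 55 mm high, 6 mm thick, across the lower mouth of the thick feeder's chute, fixed to the lever's other end; moves with it. At rest 46 mm above the bench.
- thick_dowel0: A thick plain wooden dowel, 26 mm in diameter, 60 mm long, lying across the thick feeder's chute, number 1 behind the gate at the start. Origin at its centre, y along it.
- thick_dowel1: A thick plain wooden dowel, 26 mm in diameter, 60 mm long, lying across the thick feeder's chute, number 2 behind the gate at the start. Origin at its centre, y along it.
- thick_dowel2: A thick plain wooden dowel, 26 mm in diameter, 60 mm long, lying across the thick feeder's chute, number 3 behind the gate at the start. Origin at its centre, y along it.
- thin_feeder: Wooden feeder of the thin dowels, fixed; like the thick one, left or right. Origin on the bench under the gate, mid-chute; z up; +x up the chute (away from the robot), -x to the catch tray, +y along the lever to its paddle. Base x -135 to 145, 98 mm wide. Chute x 6 to 140, 66 mm wide inside, sides to z 78; floor slopes 12 degrees to a lip at z 45. Lever pivot y 95, z 100; post to z 112.
- thin_lever (a joint): Rocking lever, rad: 0 = rest, gate shut; grows as the paddle sinks and the gate lifts; stop at 0.5. Axis along feeder x, through the pivot, 110 mm from the paddle, which sinks about 53 mm to the stop and tilts with it. A spring returns it; pressing takes 3 N at first, 7 N at the stop. Thick dowels pass the gate from about 0.4 and take a second or two to roll out.
- thin_paddle (a point): Centre of the top face of the paddle, a flat dark wooden plate 42 x 42 x 10 mm at the end of the thin feeder's lever away from the gate; at rest 110 mm above the bench, at feeder x = 0, y = 205 mm. It moves with the lever. Nothing is under it.
- thin_gate (a point): Middle of the lower edge of the aluminium gate plate 72 mm wide, 55 mm high, 6 mm thick, across the lower mouth of the thin feeder's chute, fixed to the lever's other end; moves with it. At rest 46 mm above the bench.
- thin_dowel0: A thin plain wooden dowel, 15 mm in diameter, 60 mm long, lying across the thin feeder's chute, number 1 behind the gate at the start. Origin at its centre, y along it.
- thin_dowel1: A thin plain wooden dowel, 15 mm in diameter, 60 mm long, lying across the thin feeder's chute, number 2 behind the gate at the start. Origin at its centre, y along it.
- thin_dowel2: A thin plain wooden dowel, 15 mm in diameter, 60 mm long, lying across the thin feeder's chute, number 3 behind the gate at the start. Origin at its centre, y along it.
- thick_tray (a point): Centre of the inner floor of the thick feeder's catch tray, in front of the gate, at feeder x = -66 mm, 8 mm above the bench; inside 119 mm (x) by 82 mm (y), walls up to 45 mm above the bench.
- offcut: Loose plywood offcut 90 x 35 x 30 mm, behind the thick feeder's lever (feeder x about 110, y about 130 mm). Leave alone.
- tape: Loose tape measure 65 x 34 x 60 mm high, behind the thin feeder's lever (feeder x about 115, y about 130 mm). Leave alone.
- clamp: Loose toggle clamp 100 x 34 mm, 55 mm high, in front of the thick feeder's lever (feeder x about -100, y about 125 mm). Leave alone.
- driver: Screwdriver 160 mm long lying in front of the thin feeder's lever (feeder x about -90, y about 150 mm). Leave alone.
- glue: White glue bottle, 60 mm wide, 125 mm high, standing behind, between the two feeders. Leave alone.
- screws: Jar of screws, 68 mm wide, 80 mm high, standing behind, between the two feeders. Leave alone.
Not all that is in view belongs to the job. What is shaped like the thick_dowel2 but blue or turquoise is not meant.

How it is judged:
By the outcome, as a careful person would: the job done as asked, in the order asked, and still so for the second after the job is handed in, with the robot touching nothing.
It also fails if it takes over 38 s, if anything falls off the work surface, if the arm or the gripper's body presses on something with over 40 N, if the wrist force passes 120 N, or if a joint passes its speed limit or range.

## Robot

A 6-joint arm with a two-finger parallel gripper is mounted at the origin on the work surface. World frame = base frame: x ahead of the robot, y to its left, z up, the work surface at z = 0. Lengths are in mm, angles in rad, forces in N, time in s.
With the tool pointing down it reaches from about 275 to 750 mm from the base axis. Payload 10.2 kg.
Tool frame: the origin (TCP) lies between the finger pads; the fingertips stand 11 mm ahead of it and the grasp point (between the pads) lies 8 mm behind it (ctrl.tip_extent is the distance from the TCP to the fingertips, in mm); z points along the fingers, y is the direction in which the jaws open and shut (so a half turn about z gives the same grasp; the last joint's range is limited). The gripper opens to 85 mm and grips with 20 to 120 N. Pads are 22 mm wide; open, the fingers measure 114 mm over their backs; the gripper's body (76 mm by 85 mm) begins 54 mm behind the grasp point. The pads swing forward as they close: fully open they stand 13 mm farther back than shut.
Start: joints at [-1.352, 0.313, 1.498, -0, 1.331, -0.223], TCP at [224.461, -474.603, 242.294] pointing down, gripper open.
Joint ranges: [-2.94, 2.94], [-0.97, 2.17], [0.19, 2.56], [-1.23, 4.37], [0.02, 3.11], [-2.88, 2.88]. Speed limits (rad/s): [2.39, 2.39, 3.01, 3.14, 3.14, 3.14].

## Interface

Orientations are given as a unit quaternion [w, x, y, z].
In Python, from rig import ctrl gives the robot as it stands.
- The arm moves only by the tool apply_moves, never from a script. Its argument "commands" is a list of rows, each a list of 5 numbers: the finger opening in cm, from 0 to 8.54, then the shift along the tool's x, y, z in cm, then the turn about the tool's z in rad. In form: [[jaw, dx, dy, dz, roll], ...]. A call has 1 to 12 rows; each row shifts and turns the commanded pose from where the row before left it, along the tool's axes as they then stand; what a row does not reach is not made up. A row lasts 1/12 s, in which the tool goes at most 41.7 mm and 7.16 degrees, less where a joint would pass 70% of its speed; a pose out of reach is approached as far as the arm can. A call with a gripper value outside its range is refused whole. The fingers move at their own pace and stop on an object; "squeeze" is the grip in N (left out, the last holds). Time passes only in rows, so rows that do not move let the fingers close. It gives the time, the measured TCP pose, the force and the opening at its end, in the units of the state.
- ctrl.sense(): the state, without advancing time (a new reading comes with each control period).
- ctrl.capture(name): name is "scene" or "side" or "wrist"; returns the picture (480x640x3 uint8, red, green, blue); there is no depth.
- ctrl.camera_info(name): a dict with "fov_y" (degrees; the focal length in pixels is half the picture's height over the tangent of half this angle, whatever the lens; pixels are square), "cx", "cy" (the principal point, pixels), "camera_from_world" (4x4, takes a point from world to camera coordinates). Camera axes: x right, y down, z forward; pixel columns grow to the right and rows downward; lengths in mm; the calibration is good to about 2 mm. The wrist camera is an equidistant fisheye: a pixel r from the principal point sees the ray r / f radians off the axis. A picture is of the moment at which its call begins: read the wrist's pose just before it. camera_info takes no time and is no camera call; for the wrist camera it gives the pose at the moment of the call.
- ctrl.finish_job(): hands the job in, once; it reports no verdict.
The state is a dict: "time_s": time; "joints": joint angles; "dq": joint speeds; "tau": joint torques, N m; "eef_pos": TCP position; "ee_rot": TCP orientation; "force": force on the tool from outside, world axes, zero at the start; "wrist_torque": the same for the moment, N m; "grip_width": opening from 0.0 (shut) to 1.0 (fully open).
Only numpy, scipy, OpenCV 4.12 (cv2) and the standard library are available. Lean on these libraries where they do the work, as an engineer would, in place of code of your own. Each camera call takes 0.05 s, during which the arm holds its last target.

## Working session

There is one attempt and no reset: what is moved stays moved. The work goes in short steps, Python scripts to look and compute and a tool call to move; the robot and the scene stay as the last step left them, time stands still between calls to the robot, and variables do not carry over. Pictures are saved under pics/ and viewed, and the job is handed in when it is done.

Besides the shell and the picture viewer there is one more tool, called by a JSON object that holds its "method" and its "body". apply_moves: Moves the arm, as the interface text tells. Its arguments: {"type":"object","properties":{"commands":{"type":"array"},"squeeze":{"type":"number"}},"required":["commands"]}

```bash
mkdir -p pics; python3 - <<'E'
from rig import ctrl
import cv2
for n in("scene","side","wrist"):
    i=ctrl.camera_info(n); print(n,i)
    cv2.imwrite(f"pics/{n}0.png",ctrl.capture(n)[:,:,::-1])
print(ctrl.sense(),ctrl.tip_extent)
E
```

```text
scene {'fov_y': 49.240395193136486, 'cx': 321.6979459456841, 'cy': 232.3533950260004, 'camera_from_world': array([[ 2.47900616e-01,  9.68765743e-01, -6.18216430e-03,
        -5.75317256e+01],
       [ 6.95406248e-01, -1.82385452e-01, -6.95086827e-01,
        -3.31130552e+02],
       [-6.74503843e-01,  1.68013337e-01, -7.18899217e-01,
         1.62077025e+03],
       [ 0.00000000e+00,  0.00000000e+00,  0.00000000e+00,
         1.00000000e+00]])}
side {'fov_y': 55.41853008396097, 'cx': 324.23639367821823, 'cy': 241.66697922051833, 'camera_from_world': array([[-8.85644867e-01, -4.64148014e-01,  1.41347659e-02,
         4.35657185e+02],
       [-3.46392668e-01,  6.40070084e-01, -6.85800559e-01,
         3.20422775e+02],
       [ 3.09265727e-01, -6.12271924e-01, -7.27652253e-01,
         9.41175705e+02],
       [ 0.00000000e+00,  0.00000000e+00,  0.00000000e+00,
         1.00000000e+00]])}
wrist {'fov_y': 65.70646984690485, 'cx': 324.0300268053954, 'cy': 235.18697041014406, 'camera_from_world': array([[ 4.26926323e-01, -9.04281753e-01, -2.90271362e-03,
        -5.23864023e+02],
       [-8
[... 228 characters left out ...]
1.00000000e+00]])}
{'time_s': 0.15, 'joints': array([-1.35241322e+00,  3.13346852e-01,  1.49825839e+00, -4.98355263e-05,
        1.33101822e+00, -2.23401266e-01]), 'dq': array([ 0.00015729, -0.0019403 , -0.0030468 ,  0.00044486, -0.00035112,
        0.00080052]), 'tau': array([ 1.22646659e-03, -4.12369287e+01, -2.59797889e+01, -1.48116496e-04,
        3.21420710e-03,  1.67354864e-05]), 'eef_pos': array([ 224.40100278, -474.4168824 ,  241.85512273]), 'ee_rot': array([-5.15464622e-04,  9.75700931e-01,  2.19105973e-01, -2.29085606e-05]), 'force': array([-0.09430442, -0.02913466,  0.37376354]), 'wrist_torque': array([ 0.05153585, -0.02081061,  0.01822812]), 'grip_width': 1.0047548494462903} 11.0
```

View pics/scene0.png

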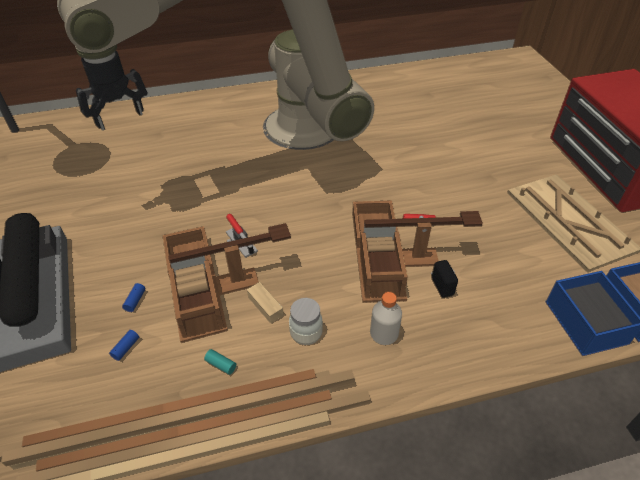

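View pics/side0.png

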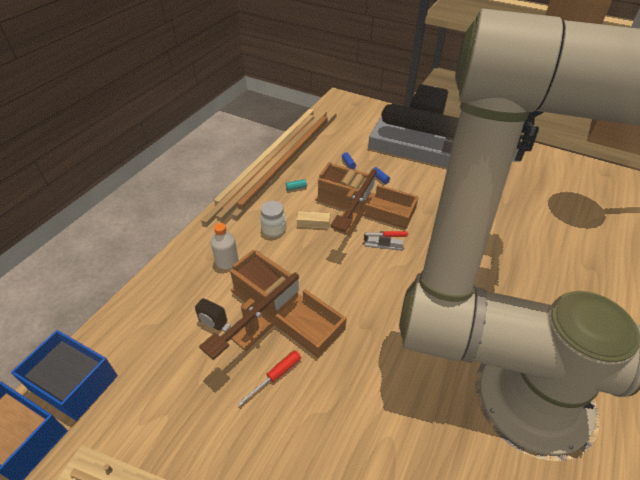

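View pics/wrist0.png

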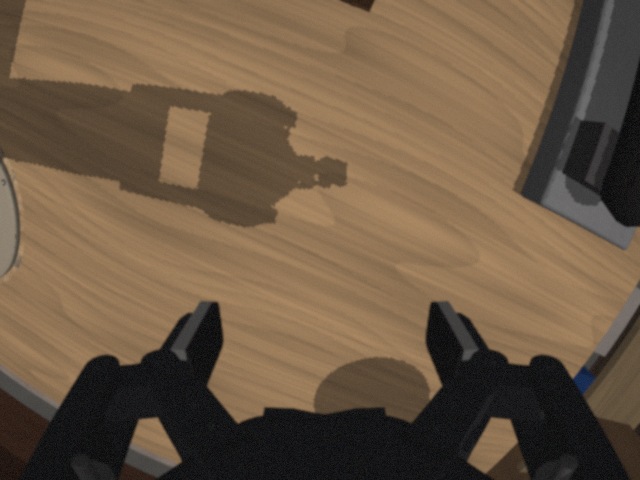

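```bash
python3 - <<'E'
import cv2,numpy as np
im=cv2.imread("pics/scene0.png")
a=cv2.resize(im[190:345,150:310],None,fx=5,fy=5,interpolation=cv2.INTER_CUBIC)[:600]
cv2.imwrite("pics/c1.png",cv2.resize(im[195:345,150:350],(800,600),interpolation=cv2.INTER_CUBIC))
cv2.imwrite("pics/c2.png",cv2.resize(im[190:310,340:500],(800,600),interpolation=cv2.INTER_CUBIC))
s=cv2.imread("pics/side0.png")
cv2.imwrite("pics/c3.png",cv2.resize(s[150:270,290:450],(800,600),interpolation=cv2.INTER_CUBIC))
E
```

```text
(no output)
```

View pics/c1.png

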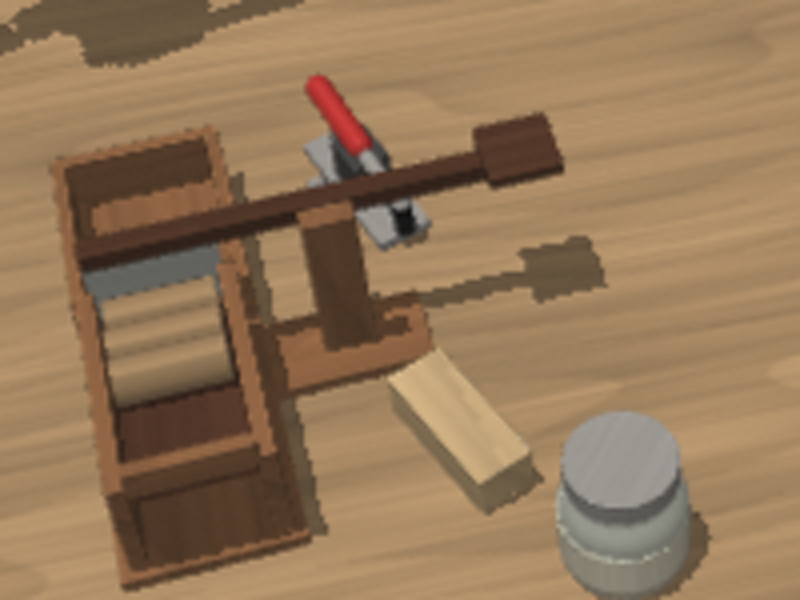

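View pics/c2.png

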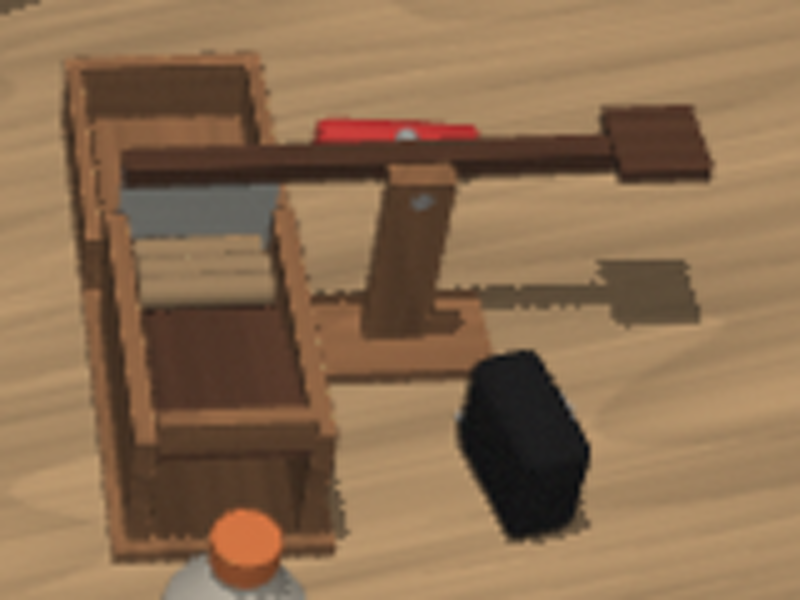

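View pics/c3.png

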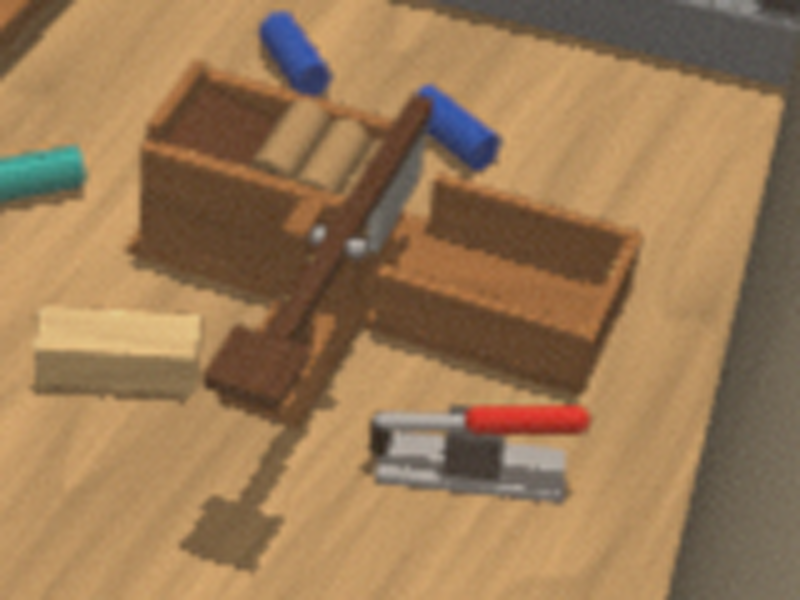

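The scene image shows two candidates. The left feeder (dowels near pixel 192,280) holds fat dowels and has the offcut and clamp beside it. The right feeder (dowels near 381,247) holds thin dowels and has the tape and driver beside it. The thick feeder is therefore the left one, with its paddle at about (279,232). The loose blue and turquoise cylinders don't count.

```bash
cat >h.py <<'E'
import numpy as np
from rig import ctrl
from scipy.optimize import least_squares
def proj(n,P):
    i=ctrl.camera_info(n);f=240/np.tan(np.radians(i['fov_y']/2));T=i['camera_from_world']
    c=T[:3,:3]@np.asarray(P,float)+T[:3,3];return np.array([i['cx']+f*c[0]/c[2],i['cy']+f*c[1]/c[2]])
def back(n,uv,z):
    i=ctrl.camera_info(n);f=240/np.tan(np.radians(i['fov_y']/2));T=i['camera_from_world'];R=T[:3,:3]
    o=-R.T@T[:3,3];d=R.T@np.array([(uv[0]-i['cx'])/f,(uv[1]-i['cy'])/f,1]);return o+d*(z-o[2])/d[2]
def w(F,p):
    c,s=np.cos(F[2]),np.sin(F[2]);return [F[0]+c*p[0]-s*p[1],F[1]+s*p[0]+c*p[1],p[2]]
E
python3 - <<'E'
from h import *
S=lambda u,v:(150+u/4,195+v/4); D=lambda u,v:(290+u/5,150+v/5)
print(back("scene",S(517,146),110),back("side",D(260,358),110))
obs=[("scene",S(517,146),(0,205,110)),("side",D(260,358),(0,205,110)),
("scene",S(473,128),(-21,184,110)),("scene",S(546,113),(-21,226,110)),
("scene",S(125,588),(145,-49,0)),("scene",S(310,540),(145,49,0)),
("scene",S(52,163),(-135,-49,45)),("scene",S(212,127),(-135,49,45)),
("side",D(205,378),(21,226,110)),("side",D(240,320),(21,184,110)),
("side",D(638,236),(-135,-49,45)),("side",D(592,338),(-135,49,45))]
r=lambda F:np.concatenate([proj(n,w(F,p))-uv for n,uv,p in obs])
s=least_squares(r,[480,-200,0],loss='soft_l1');print(s.x);print(r(s.x).reshape(-1,2).round(1))
for p in [(0,205,110),(0,95,110),(-66,0,8)]:print(p,np.round(w(s.x,p),1))
E
```

```text
[ 537.85793868 -173.73578052  110.        ] [ 533.86216477 -171.44299018  110.        ]
[ 5.47210994e+02 -3.77195719e+02  5.73640604e-02]
[[ 0.3 -0.9]
 [-0.4 -0.5]
 [-0.2 -0.7]
 [-0.2 -1.1]
 [ 0.   0.8]
 [ 0.8  0.5]
 [-0.3 -1.1]
 [ 1.2 -1.2]
 [-0.6 -1.6]
 [-0.8 -0.6]
 [ 1.3 -1.8]
 [ 0.3 -0.8]]
(0, 205, 110) [ 535.5 -172.5  110. ]
(0, 95, 110) [ 541.8 -282.4  110. ]
(-66, 0, 8) [ 481.3 -381.     8. ]
```

{"method": "apply_moves", "body": {"commands": [[0, 0, 0, 0, 0.0963], [0, 0, 0, 0, 0.0963], [0, 0, 0, 0, 0.0963], [0, 0, 0, 0, 0.0963], [0, 0, 0, 0, 0]]}}

```text
time_s: 0.57
eef_pos: [224.4, -474.5, 242.1]
ee_rot: [-0.0, 1.0, 0.027, -0.0]
force: [0.1, 0.7, 0.3]
grip_width: 0.296
```

{"method": "apply_moves", "body": {"commands": [[0, 2.73, -2.38, 0, 0], [0, 2.73, -2.38, 0, 0], [0, 2.73, -2.38, 0, 0], [0, 2.73, -2.38, 0, 0], [0, 2.73, -2.38, 0, 0], [0, 2.73, -2.38, 0, 0], [0, 2.73, -2.38, 0, 0], [0, 2.73, -2.38, 0, 0], [0, 2.73, -2.38, 0, 0], [0, 2.73, -2.38, 0, 0], [0, 2.73, -2.38, 0, 0], [0, 2.73, -2.38, 0, 0]]}}

```text
time_s: 1.57
eef_pos: [536.4, -169.3, 242.2]
ee_rot: [-0.0, 1.0, 0.03, -0.0]
force: [0.1, -0.9, 0.6]
grip_width: -0.003
```

{"method": "apply_moves", "body": {"commands": [[0, 0, 0, 3, 0], [0, 0, 0, 3, 0], [0, 0, 0, 1, 0], [0, 0, 0, 0, 0]]}}

```text
time_s: 1.9
eef_pos: [534.3, -170.4, 170.0]
ee_rot: [-0.001, 1.0, 0.029, -0.002]
force: [0.5, 0.9, -0.2]
grip_width: 0.002
```

```bash
python3 - <<'E'
from rig import ctrl
import cv2
for n in("scene","side","wrist"):
    cv2.imwrite(f"pics/{n}1.png",ctrl.capture(n)[:,:,::-1])
s=ctrl.sense();print(s['time_s'],s['eef_pos'],s['ee_rot'],s['force'],s['grip_width'])
im=cv2.imread("pics/scene1.png");s=cv2.imread("pics/side1.png")
cv2.imwrite("pics/d1.png",cv2.resize(im[160:310,150:350],(800,600),interpolation=cv2.INTER_CUBIC))
cv2.imwrite("pics/d3.png",cv2.resize(s[130:250,280:440],(800,600),interpolation=cv2.INTER_CUBIC))
E
```

```text
2.05 [ 535.89985058 -171.65768218  174.08596884] [6.89340143e-04 9.99595735e-01 2.84004696e-02 1.14211709e-03] [0.25331453 0.34526375 0.09992678] -0.008007313129821439
```

View pics/d1.png

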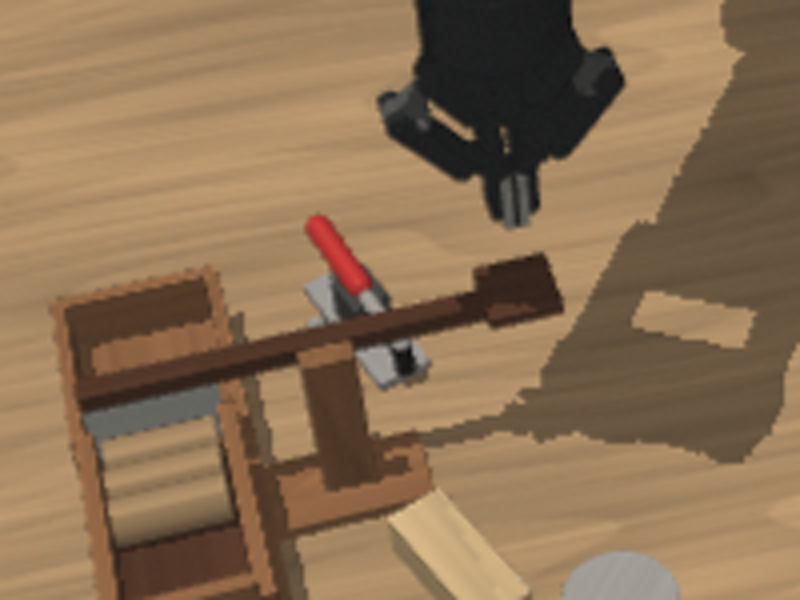

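View pics/d3.png

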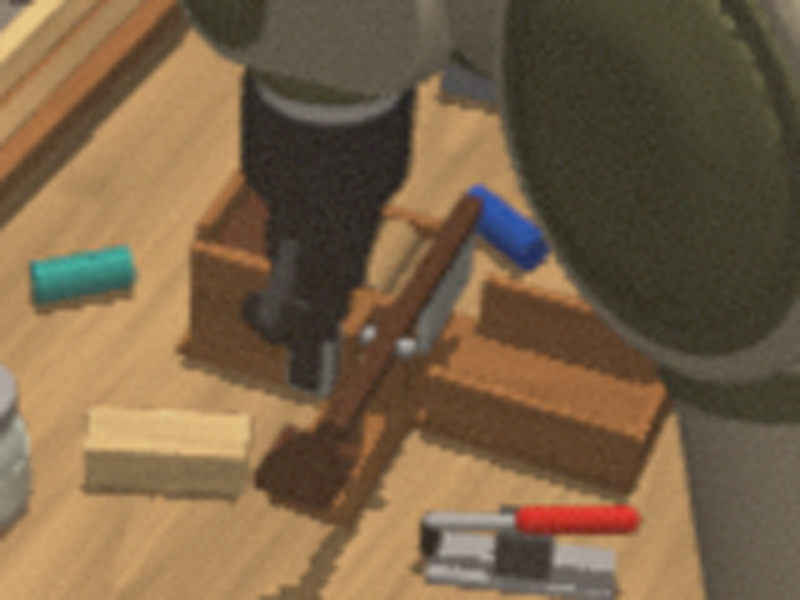

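View pics/wrist1.png

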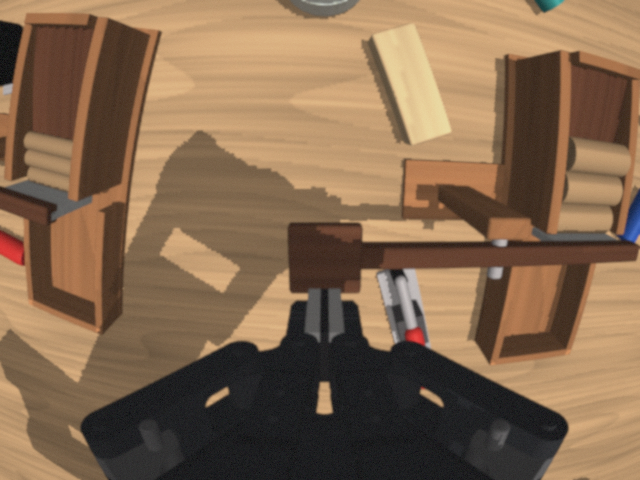

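```bash
python3 - <<'E'
from h import *
i=ctrl.camera_info("wrist");f=240/np.tan(np.radians(i['fov_y']/2));T=i['camera_from_world']
def pw(P):
    c=T[:3,:3]@np.array(P,float)+T[:3,3];t=np.arctan2(np.hypot(c[0],c[1]),c[2]);h=np.hypot(c[0],c[1]);return (i['cx']+f*t*c[0]/h,i['cy']+f*t*c[1]/h)
print(pw((535.5,-172.5,110)),pw((535.5,-171,163)),proj("scene",(535.5,-171,163)))
F=(547.2,-377.2,.0574)
for p in((-21,184,110),(21,184,110),(21,226,110),(-21,226,110)):print(pw(w(F,p)))
E
```

```text
(np.float64(326.2689439924833), np.float64(262.981065168731)) (np.float64(323.4634341280651), np.float64(308.23998107734093)) [278.69326049 213.14220866]
(np.float64(361.76065320049753), np.float64(295.7161931600428))
(np.float64(364.3711356340343), np.float64(227.6591071201055))
(np.float64(288.30037915533904), np.float64(227.7353909586164))
(np.float64(290.7845728295853), np.float64(295.828224859653))
```

{"method": "apply_moves", "body": {"commands": [[0, 0.1, -0.2, 2, 0], [0, 0, 0, 2, 0], [0, 0, 0, 1, 0], [0, 0, 0, 1, 0], [0, 0, 0, 1, 0], [0, 0, 0, 0, 0]]}}

```text
time_s: 2.55
eef_pos: [536.4, -169.2, 101.8]
ee_rot: [0.0, 1.0, 0.028, 0.0]
force: [-1.2, 0.3, 4.8]
grip_width: -0.002
```

{"method": "apply_moves", "body": {"commands": [[0, 0, 0, 0.8, 0], [0, 0, 0, 0.8, 0], [0, 0, 0, 0.8, 0], [0, 0, 0, 0.6, 0], [0, 0, 0, 0.3, 0], [0, 0, 0, 0, 0], [0, 0, 0, 0, 0], [0, 0, 0, 0, 0]]}}

```text
time_s: 3.22
eef_pos: [537.3, -169.5, 70.9]
ee_rot: [0.001, 1.0, 0.028, 0.001]
force: [-0.8, 0.3, 5.6]
grip_width: -0.002
```

```bash
python3 - <<'E'
from rig import ctrl
import cv2
for n in("scene","side","wrist"):
    cv2.imwrite(f"pics/{n}2.png",ctrl.capture(n)[:,:,::-1])
s=ctrl.sense();print(s['time_s'],s['eef_pos'],s['force'])
im=cv2.imread("pics/scene2.png")
cv2.imwrite("pics/e1.png",cv2.resize(im[180:330,150:350],(800,600),interpolation=cv2.INTER_CUBIC))
E
```

```text
3.3667 [ 537.28096548 -169.49353414   70.89904519] [-0.49785628  0.89223072  6.91474262]
```

View pics/e1.png

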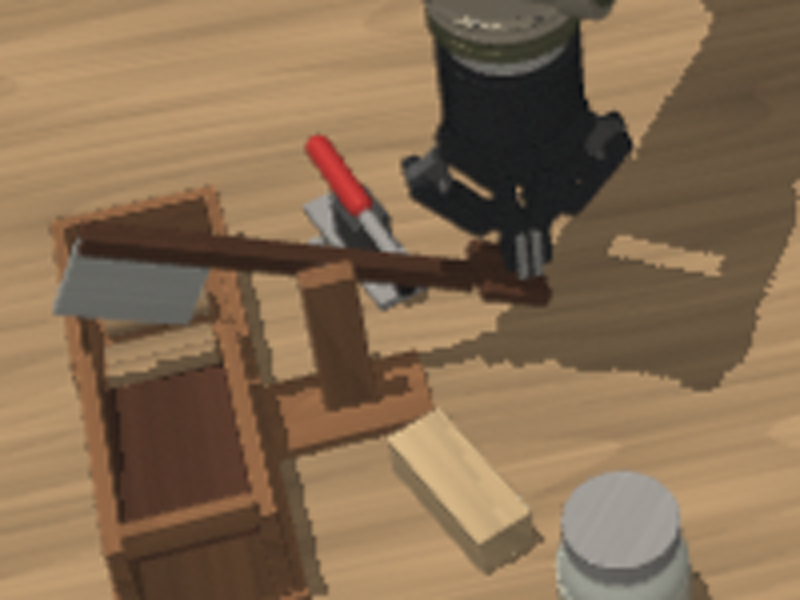

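View pics/wrist2.png

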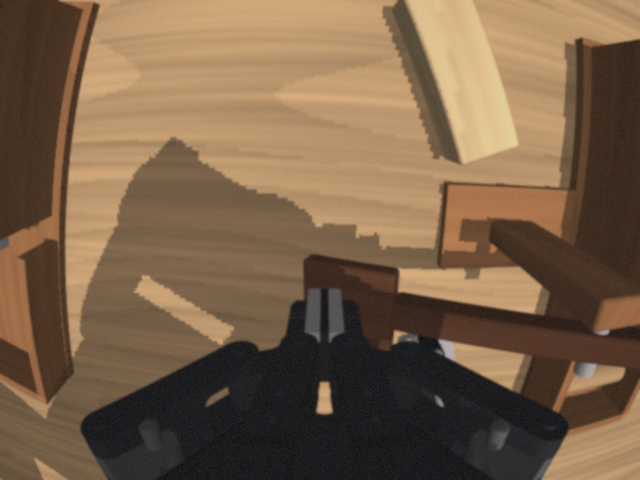

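The gate is lifted and the dowels have started rolling. I'll press slightly further and hold it there.

{"method": "apply_moves", "body": {"commands": [[0, 0, 0, 0.2, 0], [0, 0, 0, 0, 0], [0, 0, 0, 0, 0], [0, 0, 0, 0, 0], [0, 0, 0, 0, 0], [0, 0, 0, 0, 0], [0, 0, 0, 0, 0], [0, 0, 0, 0, 0], [0, 0, 0, 0, 0], [0, 0, 0, 0, 0], [0, 0, 0, 0, 0], [0, 0, 0, 0, 0]]}}

```text
time_s: 4.37
eef_pos: [537.4, -169.7, 69.1]
ee_rot: [0.001, 1.0, 0.028, 0.002]
force: [-0.7, 0.2, 8.6]
grip_width: -0.007
```

{"method": "apply_moves", "body": {"commands": [[0, 0, 0, 0, 0], [0, 0, 0, 0, 0], [0, 0, 0, 0, 0], [0, 0, 0, 0, 0], [0, 0, 0, 0, 0], [0, 0, 0, 0, 0], [0, 0, 0, 0, 0], [0, 0, 0, 0, 0], [0, 0, 0, 0, 0], [0, 0, 0, 0, 0], [0, 0, 0, 0, 0], [0, 0, 0, 0, 0]]}}

```text
time_s: 5.37
eef_pos: [537.4, -169.7, 69.0]
ee_rot: [0.001, 1.0, 0.028, 0.002]
force: [-0.8, 0.0, 6.6]
grip_width: 0.002
```

```bash
python3 - <<'E'
from rig import ctrl
import cv2
for n in("scene","side"):
    cv2.imwrite(f"pics/{n}3.png",ctrl.capture(n)[:,:,::-1])
s=ctrl.sense();print(s['time_s'],s['eef_pos'],s['force'])
im=cv2.imread("pics/scene3.png");s=cv2.imread("pics/side3.png")
cv2.imwrite("pics/f1.png",cv2.resize(im[180:330,150:350],(800,600),interpolation=cv2.INTER_CUBIC))
cv2.imwrite("pics/f3.png",cv2.resize(s[130:250,280:440],(800,600),interpolation=cv2.INTER_CUBIC))
E
```

```text
5.4667 [ 537.44631547 -169.71574723   69.07532485] [-0.74469094  0.52504518  5.03844046]
```

View pics/f1.png

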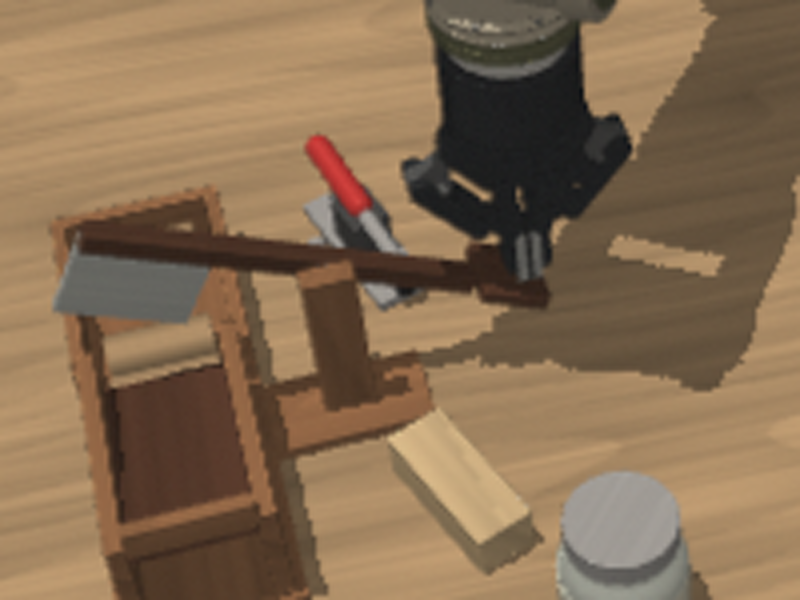

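View pics/f3.png

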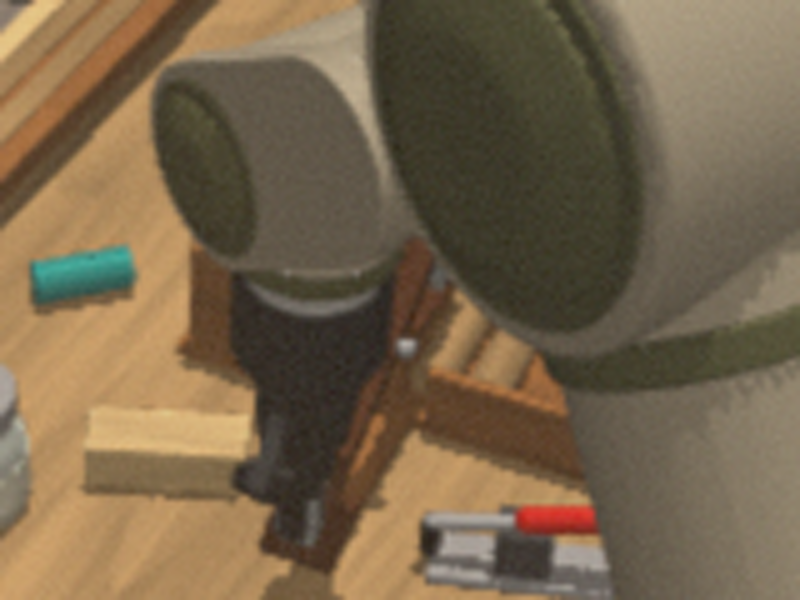

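{"method": "apply_moves", "body": {"commands": [[0, 0, 0, 0.2, 0], [0, 0, 0, 0.1, 0], [0, 0, 0, 0, 0], [0, 0, 0, 0, 0], [0, 0, 0, 0, 0], [0, 0, 0, 0, 0], [0, 0, 0, 0, 0], [0, 0, 0, 0, 0], [0, 0, 0, 0, 0], [0, 0, 0, 0, 0], [0, 0, 0, 0, 0], [0, 0, 0, 0, 0]]}}

```text
time_s: 6.47
eef_pos: [537.5, -169.8, 66.1]
ee_rot: [0.001, 1.0, 0.028, 0.002]
force: [0.2, -0.1, 6.4]
grip_width: -0.002
```

```bash
python3 - <<'E'
from h import *
import cv2
for n in("scene","side"):
    cv2.imwrite(f"pics/{n}4.png",ctrl.capture(n)[:,:,::-1])
s=ctrl.sense();print(s['time_s'],s['eef_pos'],s['force'])
im=cv2.imread("pics/scene4.png");s=cv2.imread("pics/side4.png")
cv2.imwrite("pics/g1.png",cv2.resize(im[220:295,150:250],(800,600),interpolation=cv2.INTER_CUBIC))
cv2.imwrite("pics/g3.png",cv2.resize(s[130:250,280:440],(800,600),interpolation=cv2.INTER_CUBIC))
F=(547.2,-377.2,.0574)
for x in (10,20,30,40,50,60):print(x,proj("scene",w(F,(x,0,45+.2126*(x-6)+26))))
E
```

```text
6.5667 [ 537.54754511 -169.7296179    66.11244722] [-0.15044453 -0.46315901  7.7789315 ]
10 [189.74505666 267.15334756]
20 [190.1932671  269.90898856]
30 [190.64805041 272.7050402 ]
40 [191.10955224 275.54239796]
50 [191.57792258 278.42198397]
60 [192.05331592 281.34474803]
```

View pics/g1.png

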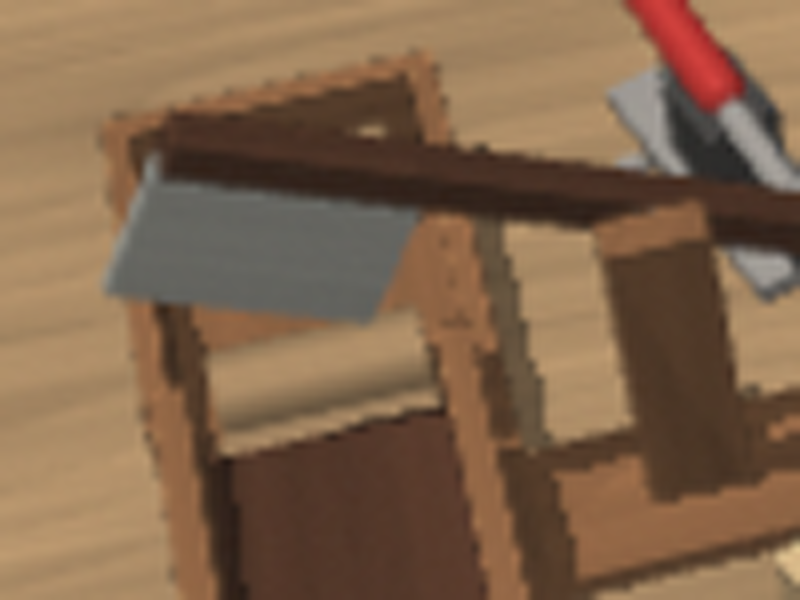

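View pics/g3.png

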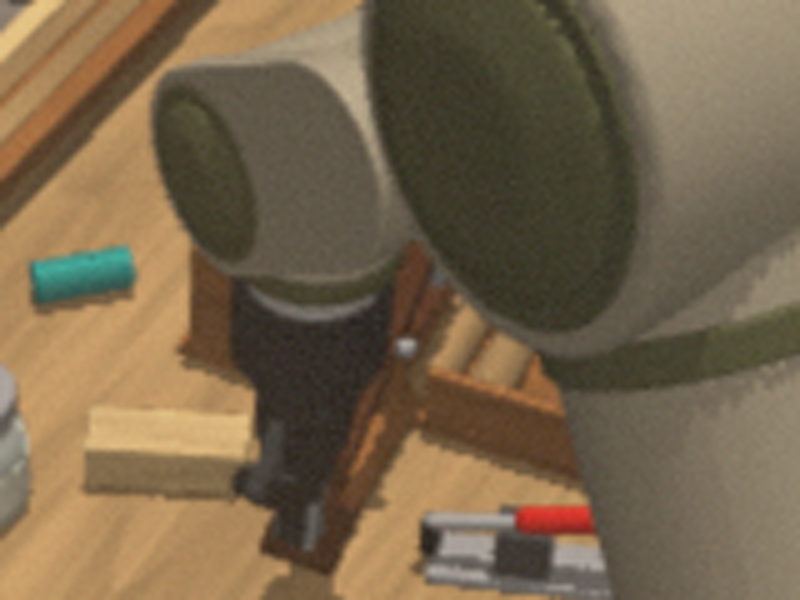

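```bash
python3 - <<'E'
from h import *
F=(547.2,-377.2,.0574)
for x in (0,5,10,15,20,25,30,40):
    z=45+.2126*(x-6)+13/.978
    a=np.linspace(0,6.28,60);r=np.array([proj("scene",w(F,(x+13*np.cos(t),0,z+13*np.sin(t)))) for t in a])
    print(x,r[:,1].min().round(1),r[:,1].max().round(1),r[:,0].mean().round(1))
for th in(.45,.5):
    c,s=np.cos(th),np.sin(th)
    for y,z in((-36,46),(36,46),(36,101),(-36,101)):
        dy,dz=y-95,z-100
        print(th,y,z,proj("scene",w(F,(0,95+dy*c+dz*s,100-dy*s+dz*c))).round(1), 100-dy*s+dz*c)
for uv in((372,197),(381,202)):
    P=back("side",uv,30);c,s=np.cos(F[2]),np.sin(F[2]);d=P[:2]-F[:2];print(d@[c,s],d@[-s,c])
im=ctrl.capture("wrist");import cv2;cv2.imwrite("pics/wrist4.png",im[:,:,::-1])
E
```

```text
0 262.4 274.0 190.4
5 263.8 275.4 190.6
10 265.1 276.8 190.9
15 266.5 278.2 191.1
20 267.8 279.6 191.3
25 269.2 281.0 191.5
30 270.6 282.4 191.8
40 273.4 285.3 192.2
0.45 -36 46 [163.6 257.7] 108.3563414415266
0.45 36 46 [197.2 260.3] 77.03882298551802
0.45 36 101 [204.4 242.2] 126.56341361491525
0.45 -36 101 [170.1 238.9] 157.88093207092382
0.5 -36 46 [163.2 255.4] 115.41528721507046
0.5 36 46 [196.4 259.2] 80.89664843556784
0.5 36 101 [204.8 241.2] 129.16368933953834
0.5 -36 101 [171.  236.6] 163.68232811904096
-11.455698396550087 -1.8176906073194226
-42.22341208932947 7.510638929866106
```

View pics/wrist4.png

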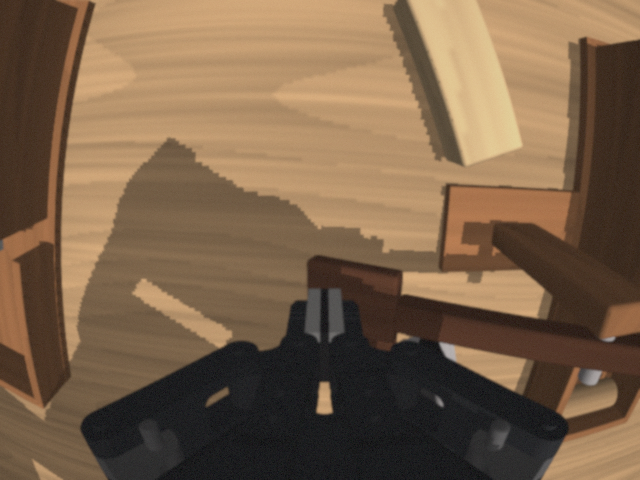

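```bash
python3 - <<'E'
from h import *
import cv2
F=(547.2,-377.2,.0574)
a=np.linspace(0,6.28,60)
for y in(-33,33):print("lip",proj("scene",w(F,(6,y,45))),proj("side",w(F,(6,y,45))))
for x,z in((-20,21),(-15,30),(-10,40),(-5,50),(0,57),(5,58),(10,59),(-46,21),(-72,21),(-112,21)):
    r=np.array([proj("scene",w(F,(x+13*np.cos(t),0,z+13*np.sin(t)))) for t in a])
    q=np.array([[proj("side",w(F,(x,y,z)))] for y in(-30,30)]).reshape(-1)
    print(x,z,r[:,1].min().round(1),r[:,1].max().round(1),q.round(0))
s=cv2.imread("pics/side4.png");cv2.imwrite("pics/k3.png",cv2.resize(s[170:245,340:440],(800,600),interpolation=cv2.INTER_CUBIC))
E
```

```text
lip [176.62990545 277.32763007] [370.54766352 185.01458385]
lip [206.76099277 270.17743127] [362.38924489 198.60086988]
-20 21 266.5 277.6 [378. 194. 371. 207.]
-15 30 265.5 276.7 [376. 192. 369. 204.]
-10 40 264.2 275.6 [375. 188. 368. 201.]
-5 50 262.9 274.4 [374. 185. 367. 198.]
0 57 262.4 274.0 [373. 183. 365. 195.]
5 58 263.8 275.4 [371. 182. 363. 195.]
10 59 265.2 276.8 [369. 181. 362. 194.]
-46 21 258.2 269.2 [386. 197. 379. 210.]
-72 21 250.2 261.1 [395. 199. 388. 212.]
-112 21 238.4 249.0 [408. 203. 402. 216.]
```

View pics/k3.png

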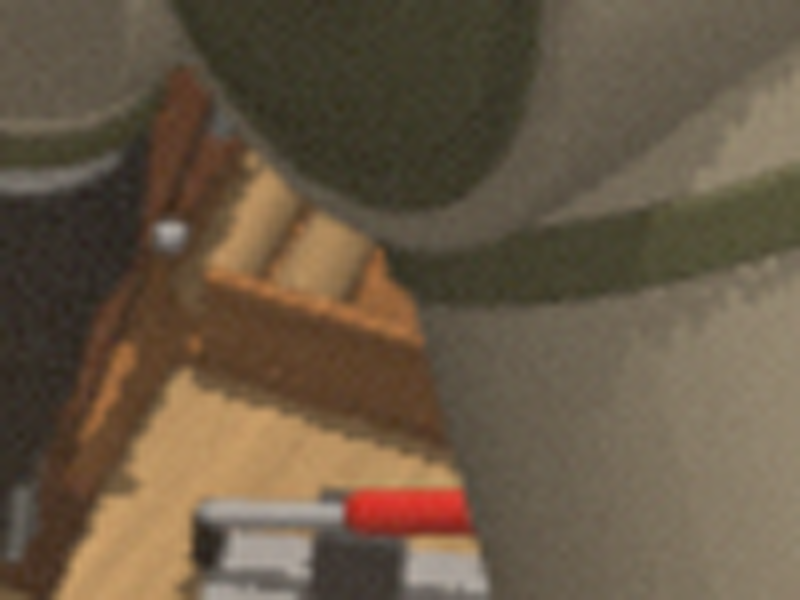

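```bash
python3 - <<'E'
from h import *
import cv2
F=(547.2,-377.2,.0574)
i=ctrl.camera_info("wrist");f=240/np.tan(np.radians(i['fov_y']/2));T=i['camera_from_world']
def pw(P):
    c=T[:3,:3]@np.array(P,float)+T[:3,3];h=np.hypot(c[0],c[1]);t=np.arctan2(h,c[2]);return np.round((i['cx']+f*t*c[0]/h,i['cy']+f*t*c[1]/h))
for x in(-112,-90,-72,-46,-20):print(x,pw(w(F,(x,30,21))),pw(w(F,(x,-30,21))))
a=cv2.imread("pics/wrist4.png")[330:450,500:640];b=cv2.imread("pics/wrist1.png")[230:370,460:640]
cv2.imwrite("pics/m.png",cv2.resize(a,(700,600),interpolation=cv2.INTER_CUBIC))
E
```

```text
-112 [555. 404.] [609. 390.]
-90 [564. 382.] [618. 369.]
-72 [572. 363.] [626. 351.]
-46 [582. 332.] [636. 323.]
-20 [592. 299.] [646. 292.]
```

View pics/m.png

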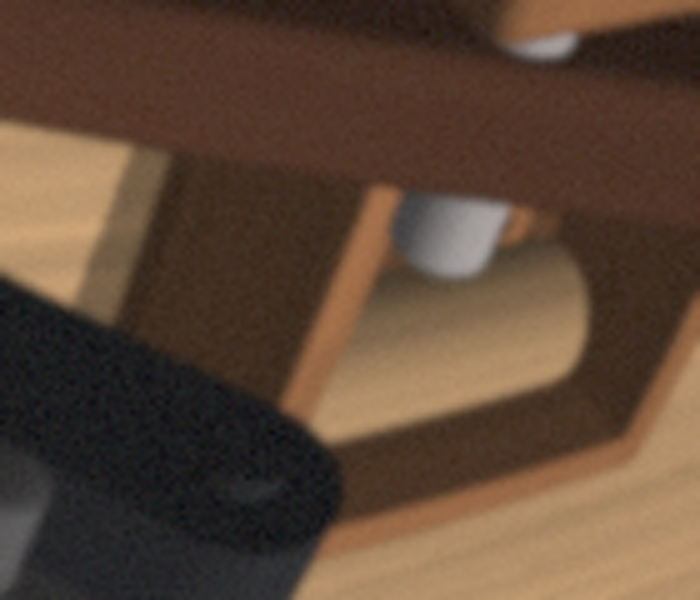

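The wrist view shows one dowel at the far end of the tray. The side view shows the other two, at feeder x of about -20 and -46. In the scene image the chute floor is bare up to the lip, so all three are out. Releasing the lever now.

{"method": "apply_moves", "body": {"commands": [[0, 0, 0, -0.5, 0], [0, 0, 0, -0.8, 0], [0, 0, 0, -0.8, 0], [0, 0, 0, -0.8, 0], [0, 0, 0, -0.8, 0], [0, 0, 0, -0.8, 0], [0, 0, 0, -0.8, 0], [0, 0, 0, -1, 0], [0, 0, 0, -2, 0], [0, 0, 0, -3, 0], [0, 0, 0, -3, 0], [0, 0, 0, -3, 0]]}}

```text
time_s: 7.62
eef_pos: [535.9, -169.2, 238.9]
ee_rot: [0.0, 1.0, 0.028, -0.0]
force: [-0.1, -0.3, -0.1]
grip_width: 0.001
```

{"method": "apply_moves", "body": {"commands": [[0, -3, 0, -1, 0], [0, -3, 0, 0, 0], [0, -3, 0, 0, 0], [0, -3, 0, 0, 0], [0, 0, -2, 0, 0], [0, 0, 0, 0, 0], [0, 0, 0, 0, 0], [0, 0, 0, 0, 0]]}}

```text
time_s: 8.28
eef_pos: [415.7, -156.2, 247.5]
ee_rot: [0.0, 1.0, 0.028, 0.0]
force: [0.1, 0.3, -0.1]
grip_width: -0.001
```

```bash
python3 - <<'E'
from h import *
import cv2
for n in("scene","wrist","side"):
    cv2.imwrite(f"pics/{n}5.png",ctrl.capture(n)[:,:,::-1])
s=ctrl.sense();print(s['time_s'],s['eef_pos'],s['force'])
im=cv2.imread("pics/scene5.png")
cv2.imwrite("pics/n1.png",cv2.resize(im[195:345,150:350],(800,600),interpolation=cv2.INTER_CUBIC))
E
```

```text
8.4333 [ 415.66767673 -156.09830036  247.1400807 ] [-0.29766928 -0.03940821 -1.05444698]
```

View pics/n1.png

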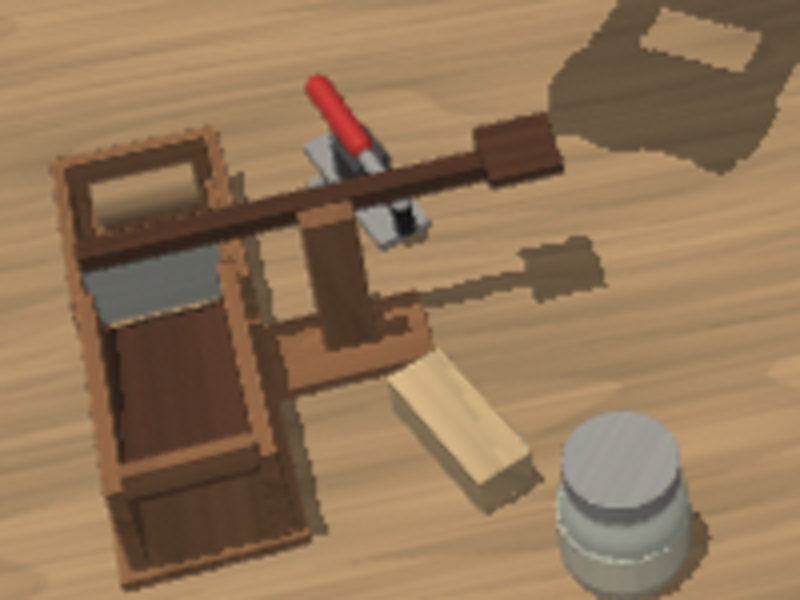

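View pics/wrist5.png

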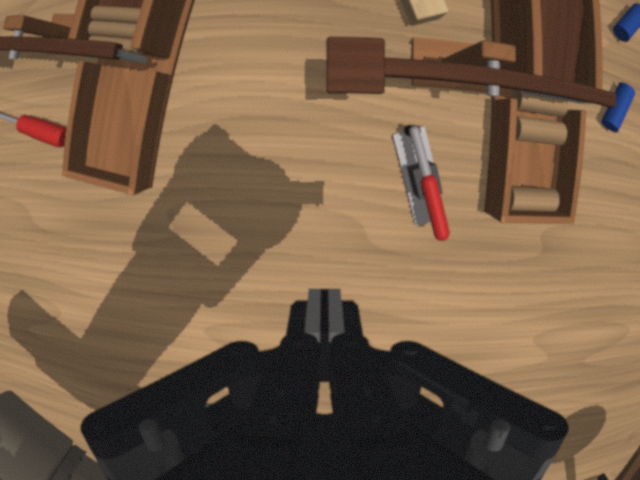

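View pics/scene5.png

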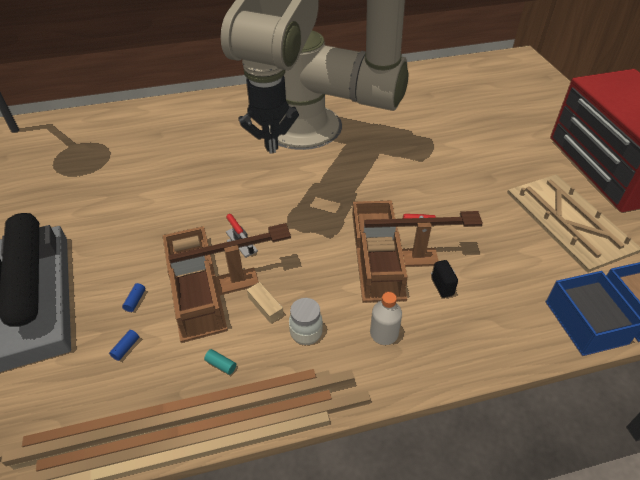

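The wrist view shows all three dowels in the tray, at (535,198), (542,130) and (540,104). The scene view shows an empty chute, the gate and paddle back at their starting pixels, and nothing else moved.

```bash
python3 -c "
from rig import ctrl
print(ctrl.finish_job())"
```

```text
the job is handed in; nothing more can be done
None
```

I pressed the thick feeder's paddle down to about the stop with closed fingertips and held it until all three thick dowels had rolled into the catch tray. Then I let the lever come back up, backed the arm away and handed the job in at about 8.4 s.

- **Force:** the readings while pressing stayed at or below about 9 N.
- **Dowels:** the last pictures show all three in the tray and the chute empty.
- **Gate:** it is shut, with the lever and paddle back at their starting pixels.
- **Everything else:** the thin-dowel feeder, the clamp, the offcut and the other items look unmoved.
- **Conflicting check:** during the hold, the scene camera seemed to show one dowel stuck at the lip. Projecting the positions, plus the side and wrist views, showed it was two dowels lying in the tray just past the lip, and the last pictures agreed.
- **Small disagreement:** the wrist view put the paddle about 2 mm farther away than my fit from the other cameras, so I shifted the press point by 1 mm.

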